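# Clear the dispensing plate: sort spent syringe barrels by cap colour and acknowledge

### The arm

A 6-joint arm with a two-finger parallel gripper is mounted at the origin on the work surface. World frame = base frame: x ahead of the robot, y to its left, z up, the work surface at z = 0. Lengths are in m, angles in degrees, forces in N, time in s.
With the tool pointing down it reaches from about 0.35 to 0.875 m from the base axis. Payload 4.2 kg.
Tool frame: the origin (TCP) lies midway between the tips of the shut fingers; the grasp point (between the pads) lies 19 mm behind it; z points along the fingers, y is the line along which they close (so a half turn about z gives the same grasp; the last joint's range is limited). The gripper opens to 87 mm and grips with 3 to 60 N. Pads are 19 mm wide; open, the fingers measure 117 mm over their backs; the gripper's body (75 mm by 190 mm) begins 51 mm behind the grasp point.
Start: joints at [-54.11, 22.042, 0.453, 0, -68.411, -14.817], TCP at [0.225, -0.583, 0.195] pointing down, gripper open.
Joint ranges: [-179.83, 179.83], [-69.29, 118.12], [-61.27, 80.66], [-181.25, 117.63], [-171.15, -9.14], [-177.46, 177.46]. Speed limits (degrees/s): [159.86, 159.86, 180, 180, 180, 180].

### API

Orientations are given as [roll, pitch, yaw] about the fixed x, y, z axes, in that order (R = Rz(yaw) Ry(pitch) Rx(roll)).
In Python, from workcell import env gives the robot as it stands. The module is installed in compiled form; this text tells all that it offers. Calls block until the motion is done:
- env.goto(position, orientation): joint-space move of the TCP to a pose.
- env.move_straight(position, rotation=None, rate=0.15, force_limit=None): straight line of the TCP; rotation=None keeps the orientation; rate is the mean speed in m/s. With force_limit (N) it stops when the force on the tool has changed by that much, and returns True; else False.
- env.set_joints(angles): joint-space move.
- env.gripper_to(opening, grasp_force=None): opening from 0.0 (shut) to 1.0 (fully open); grasp_force is the grip in N (None keeps the last); returns when the fingers have stopped.
- env.dwell(seconds).
- env.inverse_kinematics(position, orientation): joint angles nearest the present ones, or None.
- env.read_state(): the state.
- env.grab_frame(name): name is "scene" or "top"; returns a dict with "image" (400x640x3 uint8, blue, green, red), "fx", "fy", "cx", "cy" (pixels), "D" ([k1, k2, p1, p2, k3] as OpenCV has them; the pictures are not rectified), "position" and "orientation" of the camera in the world. Camera axes: x right, y up, looking along -z (the intrinsics and any distortion apply to the point x, -y, -z); pixel columns grow to the right and rows downward; lengths in m; the calibration is good to about 2 mm. A picture is of the moment at which its call begins. There is no depth.
A pose or a line that the arm cannot do raises env.Unreachable and nothing moves.
- env.close_job(): hands the job in; it is judged then, once.
Trained networks look in a picture, given as the dict that the camera call returned (one of the last four; its "shot" number tells which), for a name from the list of things; names that differ only in an ending like _2 or _b are one class to them, and where a whole thing is asked for, a point or a joint stands for the part that bears it (a point fixed in the world has none). Each returns a list of dicts, best first, with "score" (0 to 1); they miss things now and then, are a little off and sometimes report something else, mostly with a low value. They report only what shows in the picture. A call takes as long as a camera call.
- env.search_frame(picture, thing): "xyz" ([x, y, z] in m, in world coordinates, good to about 4 mm: the middle of the surface that is visible of it).
- env.trace(picture, thing): "mask" (400x640 bool, what is visible of it).
The state is a dict: "clock": time; "joint_positions": joint angles; "qvel": joint speeds; "joint_torque": joint torques, N m; "position": TCP position; "tool_rot": TCP orientation; "force": force on the tool from outside, world axes, zero at the start; "wrist_torque": the same for the moment, N m; "opening": opening from 0.0 (shut) to 1.0 (fully open); "finger_force": force on a finger pad.
Only numpy, scipy, OpenCV 4.12 (cv2) and the standard library are available. Lean on these libraries where they do the work, as an engineer would, in place of code of your own. Each camera call takes 0.05 s, during which the arm holds its last target. There are 200 camera calls.

### The job

Clear the spent syringe barrels off the aluminium nest plate: lay the two with green caps flat on the floor of the green tray and the two with blue caps flat on the floor of the blue tray, leaving the white-capped barrel in its cradle. When all four are in and let go, press the steel button fully down and release it, to tell the dispenser that the plate is clear. Do not press the red emergency stop.

Things in the scene. Friction and masses are not known exactly. Their poses are not given: they have to be found in the camera images.
- barrel_green_a: amber syringe barrel with green nose cap, flange and end collar, lying level in a cradle; 112 mm long, 25 mm diameter, 45 g. Origin on its axis at the centre of mass: grip here, across the axis (amber part: x -20 to +36 mm). x runs along the axis away from the nose: nose tip (10 mm thick) at -62, square 30 x 30 mm flange at +36 to +40, end at +50
- barrel_green_b: amber syringe barrel with green nose cap, flange and end collar, lying level in a cradle; 112 mm long, 25 mm diameter, 45 g. Origin on its axis at the centre of mass: grip here, across the axis (amber part: x -20 to +36 mm). x runs along the axis away from the nose: nose tip (10 mm thick) at -62, square 30 x 30 mm flange at +36 to +40, end at +50
- barrel_blue_a: amber syringe barrel with blue nose cap, flange and end collar, lying level in a cradle; 112 mm long, 25 mm diameter, 45 g. Origin on its axis at the centre of mass: grip here, across the axis (amber part: x -20 to +36 mm). x runs along the axis away from the nose: nose tip (10 mm thick) at -62, square 30 x 30 mm flange at +36 to +40, end at +50
- barrel_blue_b: amber syringe barrel with blue nose cap, flange and end collar, lying level in a cradle; 112 mm long, 25 mm diameter, 45 g. Origin on its axis at the centre of mass: grip here, across the axis (amber part: x -20 to +36 mm). x runs along the axis away from the nose: nose tip (10 mm thick) at -62, square 30 x 30 mm flange at +36 to +40, end at +50
- barrel_white: amber syringe barrel with white nose cap, flange and end collar, lying level in a cradle; 112 mm long, 25 mm diameter, 45 g. Origin on its axis at the centre of mass: grip here, across the axis (amber part: x -20 to +36 mm). x runs along the axis away from the nose: nose tip (10 mm thick) at -62, square 30 x 30 mm flange at +36 to +40, end at +50. It is still in use and stays in its cradle
- plate: fixed aluminium nest plate, 290 (x) x 235 (y) mm; origin on the table under its centre, top face at 36 mm. Six black cradles along x, at x -66, +66 and y -78, 0, +78 mm; cradled axis 25 mm above the top face. Cradle posts: 14 mm tall, within 12 mm of the axis, 22 to 30 mm either way from the middle. Black thumb screws, 16 mm wide, 18 mm tall, at x -134, 0, +134, y -39, +39
- tray_green_in (a point): centre of the inner floor (4 mm above the table) of the open green tray, fixed on the table; outside 158 (x) x 148 (y) x 34 mm high, walls 4 mm. Two barrels fit side by side, each along the tray's x
- tray_blue_in (a point): centre of the inner floor (4 mm above the table) of the open blue tray, fixed on the table; outside 158 (x) x 148 (y) x 34 mm high, walls 4 mm. Two barrels fit side by side, each along the tray's x
- ok_button (a joint): round steel push button in a round black housing: travel in m, 0 out, 0.006 fully down; a spring returns it, about 5 N to push fully down
- ok_button_top (a point): centre of the steel button's top face (36 mm in diameter), pressed straight down
- estop (a joint): red emergency stop button in a yellow housing, 40 mm in diameter: travel in m, 0 out. Not to be pressed
- estop_top (a point): centre of the red emergency stop's top face

How it is judged (in metres and radians):
On the way, in this order (a step that is already met when the one before it is completed fails the run):
1. both green barrels lie flat in the green tray and both blue ones in the blue tray, let go and at rest (x of barrel_green_a in the frame of tray_green_in between -0.071 and 0.071 m and y of barrel_green_a in the frame of tray_green_in between -0.07 and 0.07 m and z of barrel_green_a in the frame of tray_green_in between 0.005 and 0.026 m and angle between barrel_green_a's own x axis and vertical between 1.35 and 1.8 rad and x of barrel_green_b in the frame of tray_green_in between -0.071 and 0.071 m and y of barrel_green_b in the frame of tray_green_in between -0.07 and 0.07 m and z of barrel_green_b in the frame of tray_green_in between 0.005 and 0.026 m and angle between barrel_green_b's own x axis and vertical between 1.35 and 1.8 rad and x of barrel_blue_a in the frame of tray_blue_in between -0.071 and 0.071 m and y of barrel_blue_a in the frame of tray_blue_in between -0.07 and 0.07 m and z of barrel_blue_a in the frame of tray_blue_in between 0.005 and 0.026 m and angle between barrel_blue_a's own x axis and vertical between 1.35 and 1.8 rad and x of barrel_blue_b in the frame of tray_blue_in between -0.071 and 0.071 m and y of barrel_blue_b in the frame of tray_blue_in between -0.07 and 0.07 m and z of barrel_blue_b in the frame of tray_blue_in between 0.005 and 0.026 m and angle between barrel_blue_b's own x axis and vertical between 1.35 and 1.8 rad and contact force between each of barrel_green_a, barrel_green_b, barrel_blue_a, barrel_blue_b and the fingers below 0.1 N and linear speed of each of barrel_green_a, barrel_green_b, barrel_blue_a, barrel_blue_b below 0.03 m/s), for 0.2 s.
2. the steel button is then pressed down by at least 4.5 mm (value of joint ok_button above 0.0045 m), for 0.02 s.
At the end, for the whole second after the job is handed in: Green-capped barrels in the green tray, blue in the blue: origin inside the walls, 5 to 26 mm above the floor, axis within 0.22 rad of level, released, under 0.03 m/s; white-capped barrel within 15 mm of its start; steel button out again (under 2 mm) (all of step 1 and value of joint ok_button below 0.002 m and distance of barrel_white from where it was at the start of the episode below 0.015 m); the robot touches nothing.
It fails at once if the white-capped barrel is taken out of its cradle or moved by more than 15 mm (distance of barrel_white from where it was at the start of the episode above 0.015 m).
It fails at once if the red emergency stop is pressed by more than 3 mm (value of joint estop above 0.003 m).
It also fails if it takes over 72 s, if anything falls off the work surface, if the arm or the gripper's body presses on something with over 40 N, if the wrist force passes 120 N, or if a joint passes its speed limit or range.

## Working session

There is one attempt and no reset: what is moved stays moved. The work goes in short steps, each a Python script; the robot and the scene stay as the last script left them, time stands still between calls to the robot, and variables do not carry over. Pictures are saved under pics/ and viewed, at most 10 in all, crops included, and the job is handed in when it is done.

```bash
mkdir -p pics; cat > h.py <<'E'
import numpy as np, cv2
from workcell import env
from scipy.spatial.transform import Rotation as R
def pose(f):
    o=np.array(f["orientation"],float)
    if o.shape==(3,3): M=o
    else: M=R.from_euler('xyz',o,degrees=True).as_matrix()
    return np.array(f["position"]),M
def K(f): return np.array([[f["fx"],0,f["cx"]],[0,f["fy"],f["cy"]],[0,0,1.]])
def ray(f,uv):
    p=cv2.undistortPoints(np.array([[uv]],float),K(f),np.array(f["D"],float))[0,0]
    c,M=pose(f); d=M@np.array([p[0],-p[1],-1]); return c,d/np.linalg.norm(d)
def onz(f,uv,z):
    c,d=ray(f,uv); return c+d*(z-c[2])/d[2]
def tri(rs):
    A=np.zeros((3,3));b=np.zeros(3)
    for c,d in rs:
        P=np.eye(3)-np.outer(d,d);A+=P;b+=P@c
    return np.linalg.solve(A,b)
def proj(f,X):
    c,M=pose(f);q=(np.atleast_2d(X)-c)@M; q=q*[1,-1,-1]
    return cv2.projectPoints(q,np.zeros(3),np.zeros(3),K(f),np.array(f["D"],float))[0][:,0]
E
python3 - <<'E'
from h import *
np.set_printoptions(precision=4,suppress=True)
F={n:env.grab_frame(n) for n in("scene","top")}
for n,f in F.items():
    cv2.imwrite(f"pics/{n}0.png",f["image"])
    print(n,f["position"],f["orientation"],f["fx"],f["cx"],f["cy"],f["D"])
    for t in ["barrel_green_a","barrel_blue_a","barrel_white","plate","tray_green_in","tray_blue_in","ok_button","estop"]:
        try:
            for r in env.search_frame(f,t):
                if r["score"]>.3: print(t,round(r["score"],2),np.array(r["xyz"]),proj(f,r["xyz"])[0])
        except Exception as e: print(t,e)
print(env.read_state())
E
```

```text
scene [1.164  0.1681 1.1378] [ 31.3623  -0.5863 105.1531] 504.2526427464333 316.14174419009436 204.13028651272916 [-0.0383  0.      0.      0.      0.    ]
barrel_green_a 0.79 [ 0.4978 -0.0532  0.073 ] [296.1878 186.5028]
barrel_green_a 0.6 [0.5095 0.1017 0.0744] [354.9839 204.0259]
barrel_blue_a 0.95 [0.4992 0.0241 0.074 ] [325.669  193.6457]
barrel_blue_a 0.87 [0.6376 0.0925 0.0689] [338.9007 249.066 ]
barrel_white 0.93 [ 0.63   -0.0615  0.0667] [277.4906 231.3968]
plate 0.58 [0.5833 0.0152 0.0333] [313.2744 229.0676]
tray_green_in 0.89 [0.4472 0.3125 0.0035] [436.9833 216.984 ]
tray_blue_in 0.92 [ 0.4463 -0.265   0.007 ] [228.0117 167.385 ]
ok_button 0.63 [0.4954 0.0261 0.0729] [326.8104 192.8311]
ok_button 0.62 [0.6497 0.2294 0.0251] [392.4472 275.3068]
estop 0.49 [ 0.6564 -0.2677  0.0229] [196.9424 229.2371]
top [0.4183 0.0028 1.0228] [  7.813   -0.8107 -89.7833] 441.29264095330865 318.1320711179738 196.6796136511912 [-0.1034  0.      0.      0.      0.    ]
barrel_green_a 0.61 [ 0.4853 -0.0541  0.0676] [338.2559 226.0937]
barrel_green_a 0.55 [0.4963 0.1012 0.0705] [266.5395 220
[... 361 characters left out ...]
1 220.5076]
tray_blue_in 0.83 [ 0.449  -0.271   0.0075] [430.2118 243.8122]
ok_button 0.56 [0.6498 0.2303 0.0229] [214.5617 155.925 ]
estop 0.58 [ 0.6512 -0.266   0.0191] [426.8304 157.1958]
{'clock': 0.9, 'joint_positions': array([-54.111 ,  22.0412,   0.4507,  -0.0012, -68.4103, -14.8159]), 'qvel': array([-0.0044,  0.0583, -0.0091, -0.0146,  0.0419,  0.1414]), 'joint_torque': array([  0.    , -39.0457,  18.7621,   4.2243,   0.0155,  -0.    ]), 'position': array([ 0.2247, -0.5832,  0.195 ]), 'tool_rot': array([ 179.9989,    0.0009, -158.9274]), 'force': array([-0.001 ,  0.8017,  0.3986]), 'wrist_torque': array([ 0.0529, -0.0113,  0.0016]), 'finger_force': 0.0, 'opening': 1.0029398929679691}
```

View pics/scene0.png

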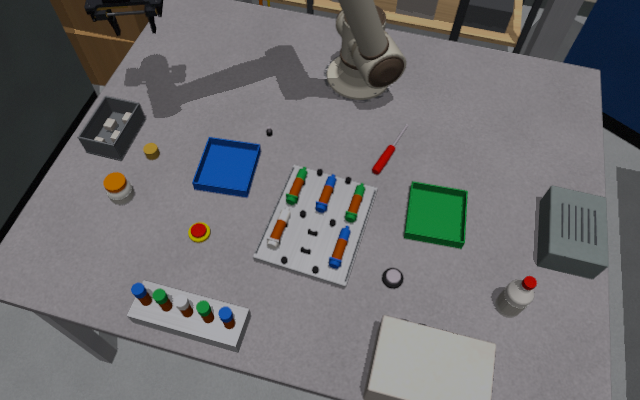

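View pics/top0.png

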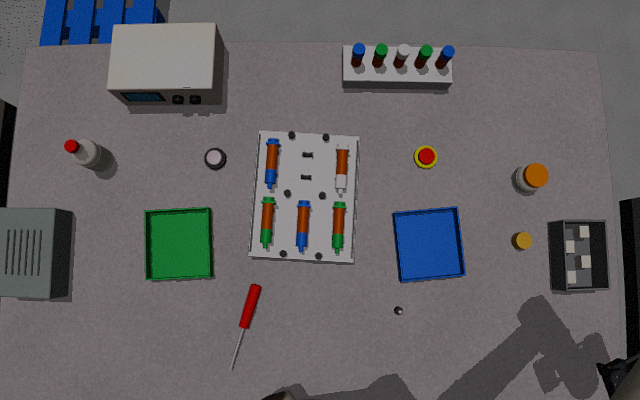

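The two views show five barrels on the nest plate: greens at top-view px (267,222) and (338,227), blues at (303,226) and (272,164), white at (342,168). The green tray is at (180,243), the blue tray at (430,243), the steel button at (215,158) and the e-stop at (426,157). Next I'll triangulate from both views.

```bash
cat > m.py <<'E'
from h import *
np.set_printoptions(precision=4,suppress=True)
def amber(f,guess):
    "amber blob near the projected guess: centroid px, axis end px"
    h=cv2.cvtColor(f["image"],cv2.COLOR_BGR2HSV)
    m=((h[...,0]>=4)&(h[...,0]<=20)&(h[...,1]>150)&(h[...,2]>50)).astype(np.uint8)
    n,l,s,c=cv2.connectedComponentsWithStats(m)
    p=proj(f,guess)[0]
    k=min([i for i in range(1,n) if s[i,4]>60],key=lambda i:np.linalg.norm(c[i]-p))
    q=np.argwhere(l==k)[:,::-1].astype(float)
    w,v=np.linalg.eigh(np.cov(q.T)); d=v[:,1]; return q.mean(0),d,len(q)
if __name__=="__main__":
    F=[env.grab_frame(n) for n in("scene","top")]
    G=dict(green_a=(.495,-.054,.062),green_b=(.503,.101,.062),blue_a=(.493,.023,.062),blue_b=(.63,.09,.062),white=(.62,-.064,.062))
    for k,g in G.items():
        a=[amber(f,g) for f in F]
        X=tri([ray(f,x[0]) for f,x in zip(F,a)])
        ang=[]
        for f,(c,d,n) in zip(F,a):
            e=onz(f,c+8*d,X[2])-onz(f,c-8*d,X[2]); ang.append((np.degrees(np.arctan2(e[1],e[0]))+90)%180-90)
        # nose: side of the amber along axis with more cap-coloured pixels
        f=F[1]; B=[r for r in env.trace(f,"barrel_"+k) if r["mask"][int(a[1][0][1]),int(a[1][0][0])]]
        t="?" if not B else onz(f,np.argwhere(B[0]["mask"])[:,::-1].mean(0),X[2])-onz(f,a[1][0],X[2])
        r=[np.linalg.norm(proj(f,X)[0]-x[0]) for f,x in zip(F,a)]
        print(k,"amber centre",X,"yaw",np.array(ang),"mask-amber",t,"resid px",np.array(r),[x[2] for x in a])
    for t,z in (("plate",.036),("tray_green_in",.034),("tray_blue_in",.034)):
        for f,n in zip(F,("scene","top")):
            r=env.trace(f,t)[:1]
            if r:
                c=cv2.findContours(r[0]["mask"].astype(np.uint8),cv2.RETR_EXTERNAL,cv2.CHAIN_APPROX_NONE)[0]
                c=max(c,key=cv2.contourArea)[:,0].astype(float)
                w=np.array([onz(f,p,z)[:2] for p in c],np.float32)
                print(t,n,round(r[0]["score"],2),cv2.minAreaRect(w))
    for t in("ok_button","estop"):
        rs=[]
        for f in F:
            for r in env.trace(f,t)[:2]:
                c=np.argwhere(r["mask"])[:,::-1].mean(0); print(t,round(r["score"],2),c,r["mask"].sum())
E
python3 m.py
```

```text
green_a amber centre [ 0.4972 -0.0534  0.073 ] yaw [-5.8177 -2.864 ] mask-amber [-0.01   -0.0001  0.    ] resid px [0.1404 0.1642] [155, 265]
green_b amber centre [0.5069 0.1005 0.0731] yaw [-5.2672 -3.6801] mask-amber [-0.0105 -0.0001  0.    ] resid px [0.1081 0.1242] [158, 272]
blue_a amber centre [0.4994 0.0239 0.0731] yaw [-6.0519 -2.5209] mask-amber [-0.01   -0.0003  0.    ] resid px [0.1529 0.1776] [151, 266]
blue_b amber centre [0.6374 0.0929 0.0724] yaw [-4.9795 -4.5558] mask-amber [-0.0103  0.0001  0.    ] resid px [0.0536 0.0573] [181, 249]
white amber centre [ 0.6269 -0.061   0.0728] yaw [-5.283  -2.7251] mask-amber [-0.0114 -0.0006  0.    ] resid px [0.1345 0.1466] [175, 251]
plate scene 0.3 ((0.4725688695907593, 0.018716271966695786), (0.03248069807887077, 0.12458457052707672), 89.63050079345703)
plate top 0.94 ((0.5588501691818237, 0.019521906971931458), (0.23523055016994476, 0.29232731461524963), 86.576171875)
tray_green_in scene 0.68 ((0.4577292501926422, 0.30485260486602783), (0.1779145449399948, 0.15278516709804535), 4.0203447341918945)
tray_green_in top 0.95 ((0.44694581627845764, 0.30342966318130493), (0.15900424122810364, 0.15532557666301727), 3.6685709953308105)
tray_blue_in scene 0.84 ((0.4588634669780731, -0.2590053081512451), (0.18017464876174927, 0.158415287733078), 4.810487270355225)
tray_blue_in top 0.91 ((0.4494168758392334, -0.26000237464904785), (0.15991738438606262, 0.15944454073905945), 5.879382133483887)
ok_button 0.69 [392.8493 275.7877] 146
ok_button 0.71 [213.9153 157.2373] 177
estop 0.65 [198.0632 230.4138] 174
estop 0.67 [271.2949 160.6832] 546
estop 0.63 [426.2601 155.6009] 223
```

```bash
cat > fit.py <<'E'
from h import *
import json
from scipy.optimize import minimize
F=[env.grab_frame(n) for n in("scene","top")]
def fit(t,dims,x0):
    H,Cs=[],[]
    for f in F:
        r=[q for q in env.trace(f,t) if q["score"]>.5]
        if r: H.append(f);Cs.append(r[0]["mask"])
    c=np.array([[a,b,z] for a in(-.5,.5) for b in(-.5,.5) for z in(0,1)])*dims
    def cost(p):
        w=c@R.from_euler('z',p[2],degrees=True).as_matrix().T+[p[0]/100,p[1]/100,0]; e=0
        for f,m in zip(H,Cs):
            im=np.zeros(m.shape,np.uint8)
            h=cv2.convexHull(proj(f,w).astype(np.float32)); cv2.fillConvexPoly(im,np.round(h*16).astype(np.int32),1,cv2.LINE_AA,4)
            e+=1-(im.astype(bool)&m).sum()/(im.astype(bool)|m).sum()
        return e/len(H)
    r=minimize(cost,x0,method="Nelder-Mead",options=dict(initial_simplex=np.array(x0)+np.array([[-.3,-.3,-2],[.5,0,0],[0,.5,0],[0,0,3]])))
    print(t,r.x,"1-IoU",r.fun,len(H)); return [r.x[0]/100,r.x[1]/100,r.x[2]]
P={}
P["plate"]=fit("plate",[.290,.235,.036],[55.9,1.95,-3.4])
P["green"]=fit("tray_green_in",[.158,.148,.034],[44.7,30.7,3.6])
P["blue"]=fit("tray_blue_in",[.158,.148,.034],[44.9,-26.4,5.5])
for t in("ok_button","estop"):
    rs=[]
    for f in F:
        r=[q for q in env.trace(f,t) if np.linalg.norm(onz(f,np.argwhere(q["mask"])[:,::-1].mean(0),.025)[:2]-([.65,.23] if t[0]=="o" else [.655,-.266]))<.04]
        if r: rs.append(ray(f,np.argwhere(r[0]["mask"])[:,::-1].mean(0)))
    P[t]=list(tri(rs)); print(t,P[t])
json.dump(P,open("P.json","w")); print(env.read_state()["clock"])
E
python3 fit.py; python3 - <<'E'
from workcell import env
for x in((.489,-.053),(.63,.093),(.45,.30),(.45,-.26),(.65,.23)):
    for y in(-3.4,176.6): print(x,y,env.inverse_kinematics([*x,.15],[180,0,y]))
E
```

```text
plate [55.77691723  1.95836486 -3.25487938] 1-IoU 0.23271735411443617 2
tray_green_in [44.70369712 30.66174234  3.23500503] 1-IoU 0.048990484689563685 2
tray_blue_in [ 45.02304381 -26.34365242   5.09433626] 1-IoU 0.017952950887329733 1
ok_button [np.float64(0.6480361548971711), np.float64(0.23284118924438632), np.float64(0.015408313557724027)]
estop [np.float64(0.6562586300005185), np.float64(-0.26505379216620495), np.float64(0.017177719041474682)]
2.35
(0.489, -0.053) -3.4 [ 1.27728845e+01  1.14188499e+01 -2.16828713e+01  2.54444375e-14
 -5.68982787e+01  7.38271155e+01]
(0.489, -0.053) 176.6 [ 1.27728845e+01  1.14188499e+01 -2.16828713e+01 -2.54444375e-14
 -5.68982787e+01 -1.06172885e+02]
(0.63, 0.093) -3.4 [ 2.29299404e+01  2.50393691e+01 -1.49719667e+00  2.54444375e-14
 -6.34634342e+01  6.36700596e+01]
(0.63, 0.093) 176.6 [ 2.29299404e+01  2.50393691e+01 -1.49719667e+00 -2.54444375e-14
 -6.34634342e+01 -1.16329940e+02]
(0.45, 0.3) -3.4 [ 5.08758086e+01  1.60794631e+01 -1.52690521e+01  2.54444375e-14
 -5.86514848e+01  3.57241914e+01]
(0.45, 0.3) 176.6 [ 5.08758086e+01  1.60794631e+01 -1.52690521e+01 -2.54444375e-14
 -5.86514848e+01 -1.44275809e+02]
(0.45, -0.26) -3.4 [-1.21110403e+01  1.40851259e+01 -1.80807198e+01  2.54444375e-14
 -5.78341543e+01  9.87110403e+01]
(0.45, -0.26) 176.6 [-1.21110403e+01  1.40851259e+01 -1.80807198e+01 -2.54444375e-14
 -5.78341543e+01 -8.12889597e+01]
(0.65, 0.23) -3.4 [ 3.28871156e+01  3.00418456e+01  6.91798794e+00  2.54444375e-14
 -6.68761423e+01  5.37128844e+01]
(0.65, 0.23) 176.6 [ 3.28871156e+01  3.00418456e+01  6.91798794e+00 -2.54444375e-14
 -6.68761423e+01 -1.26287116e+02]
```

```bash
cat > act.py <<'E'
from h import *
import json,sys
P=json.load(open("P.json"))
B=dict(green_b=(.4989,.1010),green_a=(.4892,-.0529),blue_a=(.4914,.0244),blue_b=(.6294,.0934))
PY=-3.4; UP=.15
def run(name,side,xy=None):
    x,y=xy or B[name]; col=name.split("_")[0]; tx,ty,tw=P[col]
    env.gripper_to(.6,15)
    env.goto([x,y,UP],[180,0,PY])
    hit=env.move_straight([x,y,.047],rate=.2,force_limit=12)
    s=env.read_state(); print(name,"down hit",hit,s["position"])
    env.gripper_to(0,15)
    s=env.read_state(); print(" opening mm",s["opening"]*87,"ff",s["finger_force"])
    env.move_straight([x,y,UP],rate=.25)
    s=env.read_state(); print(" lifted mm",s["opening"]*87,"ff",s["finger_force"])
    if s["opening"]*87<18: sys.exit("missed")
    d=R.from_euler('z',tw,degrees=True).as_matrix()@[.006,side*.030,0]
    q=[tx+d[0],ty+d[1]]
    env.goto([*q,UP],[180,0,tw])
    hit=env.move_straight([*q,.009],rate=.2,force_limit=8)
    s=env.read_state(); print(" placed hit",hit,s["position"])
    env.gripper_to(.42)
    env.move_straight([*q,UP],rate=.25)
    print(" clock",env.read_state()["clock"])
E
python3 -c "
from act import *
run('green_b',1)
f=env.grab_frame('scene');cv2.imwrite('pics/s1.png',f['image'])"
```

```text
green_b down hit False [0.49984732 0.10107723 0.04767621]
 opening mm 0.06647230332631321 ff 0.0
 lifted mm 0.7077506377749148 ff 0.0missed
```

```bash
python3 -c "
from h import *
s=env.read_state();print(s['clock'],s['position'],s['tool_rot'],s['opening'])
for n in('scene','top'):
    f=env.grab_frame(n); u=proj(f,s['position'])[0]; print(n,u); im=f['image'].copy()
    cv2.drawMarker(im,tuple(int(v) for v in u),(255,0,255),0,10)
    x,y=(np.clip(proj(f,[.52,.05,.05])[0],[130,100],[510,300])).astype(int)
    cv2.imwrite(f'pics/{n}1.png',cv2.resize(im[y-100:y+100,x-130:x+130],None,fx=3,fy=3,interpolation=cv2.INTER_CUBIC)); print(x,y)"
```

```text
8.1333 [0.498709   0.10108613 0.15041779] [-1.79942455e+02 -3.17158473e-02 -3.42003708e+00] 0.008135064802010514
scene [358.1984106  183.39640455]
333 207
top [262.52365463 216.01224557]
290 210
```

View pics/scene1.png

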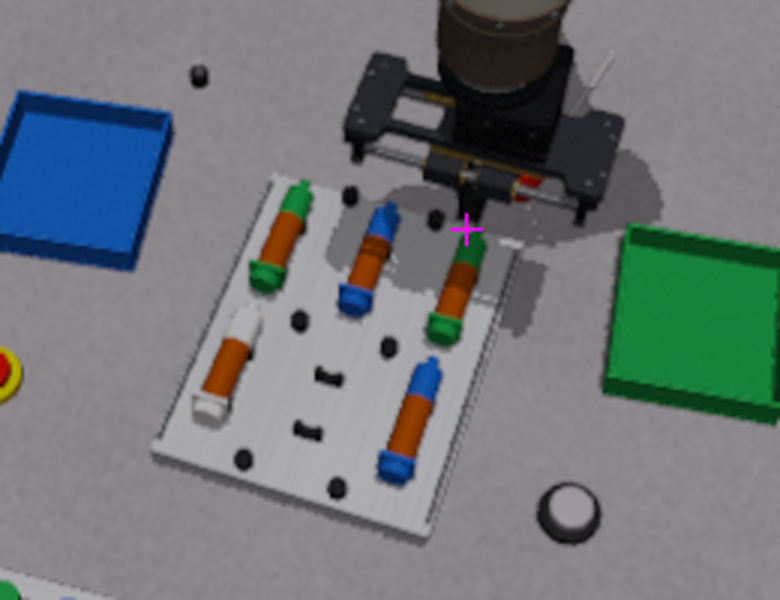

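View pics/top1.png

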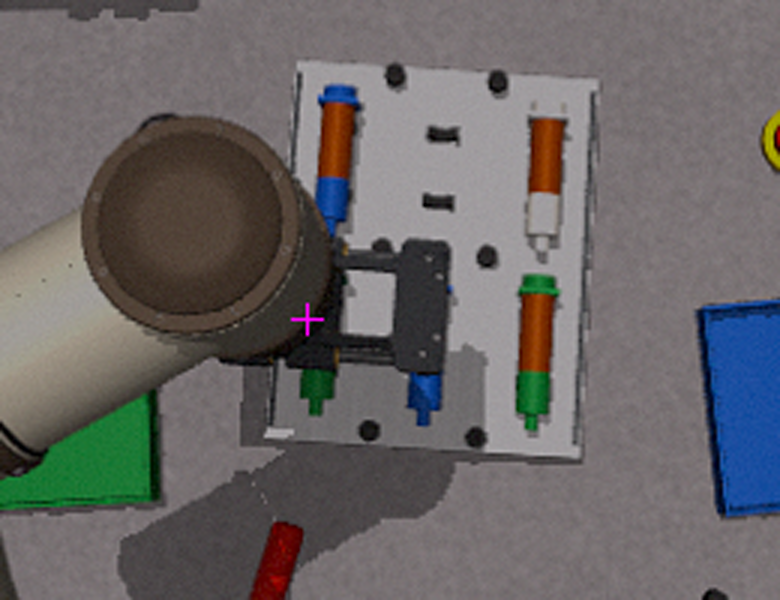

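The scene view shows green_b still in its cradle at crop px (455,290). The shut finger tips, near (470,217), sit about 5 real px above the projected TCP marker at (466,230). So the tips may really be higher than reported. I'll check by touching bare table.

```bash
python3 -c "
from h import *
env.goto([.5,.19,.08],[180,0,-3.4])
hit=env.move_straight([.5,.19,-.035],rate=.05,force_limit=5)
s=env.read_state();print(hit,s['clock'],s['position'],s['force'],s['opening'])
I=[]
for n in('scene','top'):
    f=env.grab_frame(n); u=proj(f,s['position'])[0]; print(n,u)
    x,y=u.astype(int); I.append(cv2.resize(f['image'][y-35:y+35,x-45:x+45],None,fx=4.4,fy=4.4,interpolation=cv2.INTER_CUBIC)); cv2.drawMarker(I[-1],(int((u[0]-x+45.5)*4.4),int((u[1]-y+35.5)*4.4)),(255,0,255),0,8)
env.move_straight([.5,.19,.08],rate=.2)
cv2.imwrite('pics/touch.png',np.hstack(I))"
```

```text
True 10.6333 [ 0.4999948   0.19000033 -0.02569358] [-1.42611244 -0.56434412  6.62589072] 0.007943273963544011
scene [385.59232736 228.51944253]
top [233.49173427 222.07167696]
```

View pics/touch.png

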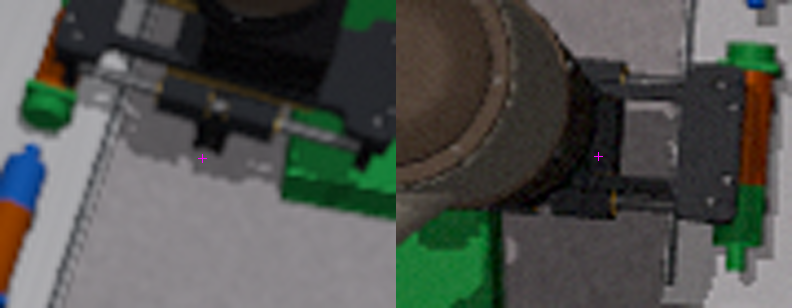

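The tips touch the table at a reported z of -25.7 mm, so they really sit about 25.5 mm above the reported TCP. In the crop the tip at (207,150) lands on the table. I'll apply that offset and keep the force and opening checks.

```bash
sed -i 's/UP=.15/UP=.125; DZ=-.0255/; s/,\.047\]/,.047+DZ]/; s/,\.009\]/,.009+DZ]/' act.py
python3 -c "
from act import *
run('green_b',1)
I=[env.grab_frame(n)['image'] for n in('scene','top')]
cv2.imwrite('pics/s2.png',np.hstack([cv2.resize(I[0][120:300,220:480],None,fx=1.5,fy=1.5),cv2.resize(I[1][120:300,120:380],None,fx=1.5,fy=1.5)]))"
```

```text
green_b down hit False [0.4994749  0.10173685 0.02163666]
 opening mm 24.35428445029717 ff 14.999419748783112
 lifted mm 24.28517955067759 ff 14.998742491006851
 placed hit False [ 0.45240829  0.337163   -0.01544228]
 clock 17.9
```

View pics/s2.png

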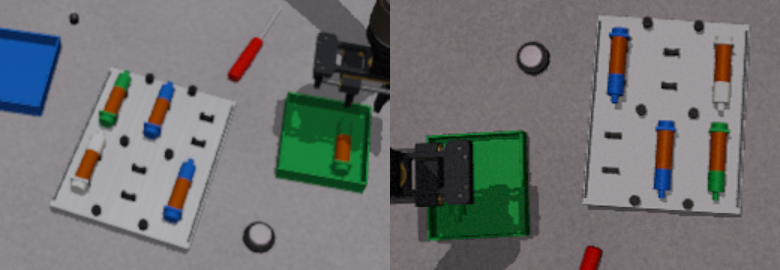

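green_b now lies flat in the green tray, at scene crop px (343,148), and the other barrels are untouched. On to the next three.

```bash
python3 -c "
from act import *
run('green_a',-1)
run('blue_a',1)
run('blue_b',-1)
env.gripper_to(0)
env.goto([.648,.2328,.10],[180,0,-3.4])
F=[env.grab_frame(n) for n in('scene','top')]
cv2.imwrite('pics/s3.png',np.vstack([F[0]['image'][100:300],F[1]['image'][100:300]]))
for t in('barrel_green_a','barrel_blue_a','barrel_white'):
  for f in F: print(t,[(round(r['score'],2),np.round(r['xyz'],3).tolist()) for r in env.search_frame(f,t) if r['score']>.3])
print(env.read_state()['clock'])"
```

```text
green_a down hit False [ 0.49017996 -0.05228367  0.02198878]
 opening mm 24.50811580078825 ff 15.000606626272202
 lifted mm 24.630139609237112 ff 14.999770671129227
 placed hit False [ 0.45569674  0.27727149 -0.01563915]
 clock 25.3
blue_a down hit False [0.49231073 0.02538538 0.02199805]
 opening mm 24.437516268794287 ff 15.000341087579727
 lifted mm 24.75120779700455 ff 14.999585151672363
 placed hit False [ 0.45479517 -0.23276567 -0.01572027]
 clock 31.9
blue_b down hit False [0.63035585 0.09291864 0.0224958 ]
 opening mm 24.533470385985527 ff 15.000263303518295
 lifted mm 24.080400086607153 ff 14.999650865793228
 placed hit False [ 0.46014112 -0.29289271 -0.01569844]
 clock 39.425
barrel_green_a [(0.86, [0.453, 0.334, 0.028]), (0.52, [0.629, -0.062, 0.068])]
barrel_green_a [(0.88, [0.456, 0.274, 0.024]), (0.64, [0.45, 0.338, 0.028])]
barrel_blue_a [(0.73, [0.469, -0.29, 0.026]), (0.62, [0.464, -0.227, 0.03])]
barrel_blue_a [(0.87, [0.453, -0.293, 0.022]), (0.72, [0.448, -0.231, 0.025])]
barrel_white [(0.96, [0.625, -0.06, 0.07])]
barrel_white []
42.7333
```

View pics/s3.png

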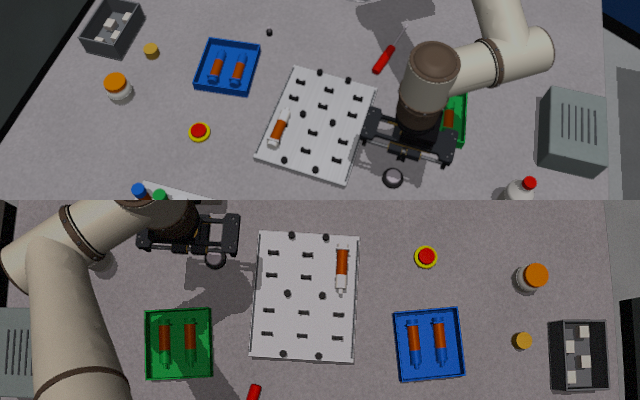

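All four barrels lie flat in their trays: green at (165,343) and (190,343), blue at (414,343) and (438,343). The white one at (342,268) is undisturbed. Now the button, at (215,258).

```bash
python3 -c "
from act import *
env.move_straight([.649,.231,.03],rate=.15)
h1=env.move_straight([.649,.231,-.03],rate=.03,force_limit=2); s=env.read_state();print(h1,s['position'],s['force'])
h2=env.move_straight([.649,.231,s['position'][2]-.012],rate=.02,force_limit=15); t=env.read_state();print(h2,t['position'],t['force'])
env.dwell(.2);t=env.read_state();print(t['position'],t['force'])
env.move_straight([.649,.231,.10],rate=.15)
env.dwell(.3)
print(env.read_state()['clock'],env.read_state()['force'])"
```

```text
True [ 0.6488805   0.23090497 -0.00876813] [-1.42313073 -0.01693657  4.37018056]
True [ 0.64890157  0.23093686 -0.01083341] [-1.85096866e+00  1.00857511e-03  4.64345650e+00]
[ 0.64892671  0.2308909  -0.01101724] [-2.01522627 -0.48229953  6.27306223]
46.3333 [ 0.04090147 -0.61129899 -0.09670814]
```

The second move stopped hard, which suggests the button bottomed out. I'll press once more, in logged steps, to be sure.

```bash
python3 -c "
from act import *
env.move_straight([.649,.231,.01],rate=.15)
for z in(.0,-.003,-.005,-.007,-.009,-.011,-.013,-.015):
    h=env.move_straight([.649,.231,z],rate=.03,force_limit=20); env.dwell(.1); s=env.read_state(); print(z,h,round(s['position'][2],4),round(s['force'][2],2))
    if h or s['force'][2]>15: break
env.dwell(.2)
env.move_straight([.649,.231,.12],rate=.15); env.dwell(.5)
F=[env.grab_frame(n) for n in('scene','top')]
print(env.read_state()['clock'],env.read_state()['force'])"
```

```text
0.0 False 0.0001 0.09
-0.003 False -0.0031 -0.42
-0.005 False -0.0049 -0.27
-0.007 False -0.0067 2.48
-0.009 False -0.0087 3.53
-0.011 False -0.0108 4.29
-0.013 False -0.0111 12.05
-0.015 False -0.0113 17.81
51.9667 [ 0.73561795 -0.03151504 -0.71219934]
```

The button starts moving at about -5 mm and reaches a hard stop at -11 mm. That is the full 6 mm of travel, and the earlier press reached the same depth. Handing in.

```bash
python3 -c "
from workcell import env
print(env.close_job())"
```

```text
the job is handed in; nothing more can be done
None
```

I laid all four barrels flat in their matching trays, left the white one in its cradle, pressed the steel button fully down and released it, and handed the job in at about 52 s on the clock; the hand-in gave no verdict.

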